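# Check pull on the bench spring gauge

## Task

Do the check pull on the bench spring gauge: pull its orange handle out until the red drag pointer stands in the green target band, hold it there for half a second, then ease the handle back home without letting it snap, and let go. The drag pointer must stay behind in the green band as the record of the pull. Leave the bottle, tip box and marker alone.

Things in the scene. Friction and masses are not known exactly. Their poses are not given: they have to be found in the camera images.
- gauge: Bench spring gauge, fixed: steel foot 210 x 90 x 12 mm (x -130 to +80), grey housing 180 x 66 mm (x -115 to +65), top 60 mm above the table, with a groove along x between two aluminium rails (31 mm apart, 8 mm high) and white strips with black ticks every 10 mm outside the rails. Origin at table height. Its level +x axis is the pull-out direction, z up.
- pull_slide (a joint): How far the handle is pulled out, m: 0 home, 0.10 at the stop. A spring pulls it home, with 2 N at home rising to 13 N at the stop. A steel pusher block (14 mm long, 26 mm wide) in the groove moves with it and drives the drag pointer outward only.
- pull_handle (a point): Middle of the top edge of the orange upright handle plate: 14 mm thick (gauge's x), 60 mm wide (its y), 20 to 95 mm above the table. Rod to the housing has its top at 43 mm; at home 48 mm are free between plate and housing. Pinch it from above, fingers closing along the gauge's x. Home: 120 mm along x from the gauge origin. Axes as the gauge's.
- pull_index (a point): Point on the slide 12 mm ahead of the pusher's front face, in the groove's floor (60 mm high): where the drag pointer's middle stands while the pusher touches it. Home: x = -76 mm from the gauge origin. Axes as the gauge's.
- drag_pointer: Loose black block 24 mm (along the groove) x 28 x 14 mm in the groove, with a 3 mm red line across its middle that sticks out over the white strips. Origin at the middle of its underside, below the red line, 60 mm above the table; axes start as the gauge's. It starts 6 to 16 mm ahead of the pusher and stays by friction where it is pushed to.
- band_middle (a point): Middle of the green target band, 12 mm wide along the gauge's x, seen as two green tabs over the white strips and down the housing's flanks. The point lies mid-groove at 60 mm height, axes as the gauge's. It stands 45 to 85 mm along x from the home place of pull_index and keeps its place.
- reagent_bottle: Bystander: white jar with blue label, 66 mm diameter, 120 mm high; origin under its centre.
- tip_box: Bystander: blue box with white lid, 120 x 80 x 70 mm; origin under its centre.
- marker: Bystander: white marker pen with black cap, 130 x 16 x 16 mm, lying along its x; origin under its centre.

How it is judged (in metres and radians):
On the way:
1. the fingers hold the slide pulled out so that both the drag pointer and the slide's index point are within 6 mm of the middle of the green band, for half a second (x of drag_pointer in the frame of band_middle between -0.006 and 0.006 m and x of pull_index in the frame of band_middle between -0.006 and 0.006 m and contact force between the fingers and pull_slide above 1 N), for 0.5 s.
At the end, for the whole second after the job is handed in: The drag pointer rests flat in its groove with its red line within 6 mm of the middle of the green band, and the released handle is back home (within 4 mm) (x of drag_pointer in the frame of band_middle between -0.006 and 0.006 m and height (world z) of drag_pointer between 0.057 and 0.064 m and angle between drag_pointer's own z axis and vertical below 0.15 rad and linear speed of drag_pointer below 0.01 m/s and value of joint pull_slide below 0.004 m); the robot touches nothing.
It fails at once if the handle snaps back: the slide returns faster than 0.4 m/s (velocity of joint pull_slide below -0.4 m/s).
It fails at once if the reagent bottle is moved by more than 20 mm (distance of reagent_bottle from where it was at the start of the episode above 0.02 m).
It fails at once if the tip box is moved by more than 20 mm (distance of tip_box from where it was at the start of the episode above 0.02 m).
It fails at once if the marker is moved by more than 20 mm (distance of marker from where it was at the start of the episode above 0.02 m).
It also fails if it takes over 35 s, if anything falls off the work surface, if the arm or the gripper's body presses on something with over 40 N, if the wrist force passes 120 N, or if a joint passes its speed limit or range.

## Robot

A 6-joint arm with a two-finger parallel gripper is mounted at the origin on the work surface. World frame = base frame: x ahead of the robot, y to its left, z up, the work surface at z = 0. Lengths are in mm, angles in rad, forces in N, time in s.
With the tool pointing down it reaches from about 350 to 775 mm from the base axis. Payload 7.3 kg.
Tool frame: the origin (TCP) lies midway between the tips of the shut fingers; the grasp point (between the pads) lies 19 mm behind it; z points along the fingers, x is the direction in which the jaws open and shut, and the axes are right-handed (so a half turn about z gives the same grasp; the last joint's range is limited). The gripper opens to 92 mm and grips with 3 to 60 N. Pads are 19 mm wide; open, the fingers measure 130 mm over their backs; the gripper's body (75 mm by 190 mm) begins 47 mm behind the grasp point.
Start: joints at [1.015, 0.342, 1.524, -0, 1.275, -0.146], TCP at [209.162, 481.556, 226.741] pointing down, gripper open.
Joint ranges: [-2.53, 2.53], [-0.77, 2.02], [0.04, 2.7], [-1, 4.14], [0.28, 2.66], [-3.11, 3.11]. Speed limits (rad/s): [2.57, 2.57, 3.14, 3.14, 3.14, 3.14].

## Interface

Orientations are given as [roll, pitch, yaw] about the fixed x, y, z axes, in that order (R = Rz(yaw) Ry(pitch) Rx(roll)).
In Python, from plant import bot gives the robot as it stands.
- The arm moves only by the shell command python3 -m pendant 'ROWS' [OPENING]. ROWS is JSON, a list of rows, each an object with "linear": the shift along the world's x, y, z in mm, a list of three; "twist": the turn about the world's z in degrees. In form: [{"linear": [x, y, z], "twist": twist}, ...]. A call has 1 to 20 rows; each row is the pose to reach, as a shift and turn from the pose commanded when the call began; what a row does not reach only later rows make up. A row lasts 1/8 s, in which the tool goes at most 62.5 mm and 10.7 degrees, less where a joint would pass 70% of its speed; a pose out of reach is approached as far as the arm can. A call with a gripper value outside its range is refused whole. OPENING is the closure in counts, from 0 (fully open) to 255 (shut), set as the call begins (- or left out, the last holds). The fingers move at their own pace and stop on an object; the grip force is fixed at half the most. Time passes only in rows, so rows that repeat a pose let the fingers close. It gives the time, the measured TCP pose, the force and the opening at its end, in the units of the state.
- bot.get_obs(): the state, without advancing time (a new reading comes with each control period).
- bot.capture(name): name is "scene" or "top" or "wrist"; returns a dict with "frame" (480x640x3 uint8, blue, green, red), "z_map" (480x640 float32, mm along the optical axis (not along the pixel's ray), 0 where there is no reading), "fx", "fy", "cx", "cy" (pixels), "rvec" (rotation vector, rad) and "tvec" (3), from world to camera coordinates, as OpenCV has them. Camera axes: x right, y down, z forward; pixel columns grow to the right and rows downward; lengths in mm; the calibration is good to about 2 mm. The wrist camera is an equidistant fisheye: a pixel r from the principal point sees the ray r / f radians off the axis. A picture is of the moment at which its call begins.
- bot.close_job(): hands the job in, once; it reports no verdict.
The state is a dict: "time": time; "joint_positions": joint angles; "dq": joint speeds; "tau": joint torques, N m; "tool_pos": TCP position; "tcp_rot": TCP orientation; "contact_force": force on the tool from outside, world axes, zero at the start; "moment": the same for the moment, N m; "grip_width": finger opening in mm.
Only numpy, scipy, OpenCV 4.12 (cv2) and the standard library are available. Lean on these libraries where they do the work, as an engineer would, in place of code of your own. Each camera call takes 0.05 s, during which the arm holds its last target. There are 200 camera calls.

## Working session

There is one attempt and no reset: what is moved stays moved. The work goes in short steps, Python scripts to look and compute and a shell command to move; the robot and the scene stay as the last step left them, time stands still between calls to the robot, and variables do not carry over. Pictures are saved under pics/ and viewed, about 8 in all and at most 12, crops included, and the job is handed in when it is done.

```bash
mkdir -p pics
cat > h.py <<'E'
import numpy as np, cv2
from plant import bot
def grab(n):
    c=bot.capture(n); c['R']=cv2.Rodrigues(np.array(c['rvec'],float))[0]; c['t']=np.array(c['tvec'],float).ravel(); return c
def ray(c,u,v,fish=False):
    x,y=(u-c['cx'])/c['fx'],(v-c['cy'])/c['fy']
    if fish:
        r=np.hypot(x,y); s=np.sin(r)/r if r>1e-9 else 1; d=np.array([x*s,y*s,np.cos(r)])
    else: d=np.array([x,y,1.])
    return -c['R'].T@c['t'], c['R'].T@d
def onz(c,u,v,z,fish=False):
    o,d=ray(c,u,v,fish); return o+d*(z-o[2])/d[2]
def cloud(c):
    v,u=np.mgrid[0:480,0:640]; z=c['z_map'].astype(float)
    P=np.stack([(u-c['cx'])/c['fx']*z,(v-c['cy'])/c['fy']*z,z],-1)
    return (P-c['t'])@c['R']
E
python3 - <<'E'
from h import *
for n in('scene','top'):
    c=grab(n); cv2.imwrite(f'pics/{n}0.png',c['frame']); print(n,c['fx'],-c['R'].T@c['t'])
    np.savez(f'{n}0.npz',**c)
    hsv=cv2.cvtColor(c['frame'],cv2.COLOR_BGR2HSV); P=cloud(c)
    for col,(a,b) in dict(orange=((8,150,120),(20,255,255)),green=((45,100,60),(80,255,255)),red=((0,160,100),(5,255,255))).items():
        m=cv2.inRange(hsv,a,b); k,l,s,ce=cv2.connectedComponentsWithStats(m)
        for i in range(1,k):
            if s[i,4]>8: print(col,s[i],ce[i].round(1),np.median(P[l==i],0).round(1))
print(bot.get_obs())
E
```

```text
scene 598.3904261182724 [1275.29968065 -903.79273251  912.04301183]
orange [102   4   6  12  33] [104.    9.7] [-958.2  546.5  190.4]
orange [354 110   7   7  22] [357.5 113. ] [269.3 597.   60.8]
orange [362 113  15   5  16] [369.4 116.1] [311.9 594.8  58.8]
orange [384 119  10   1  10] [388.5 119. ] [322.5 699.   14.2]
orange [387 126  18   6  19] [395.1 130. ] [400.9 618.1  29.8]
orange [596 154  44  26 496] [619.1 166.4] [ 837.8 2218.8 -702.6]
orange [243 213  18  38 435] [251.1 231.3] [ 437.5 -101.7   68. ]
green [308 235   5   3   9] [310. 236.] [556.2 -22.6  60.6]
green [296 249   7  12  57] [298.4 254.1] [572.3 -87.   55.6]
red [312 243  18   5  34] [321.6 244.6] [610.3 -43.5  72.6]
top 593.5260252283206 [ 322.47990732  -71.33924291 1349.22982774]
orange [321 318  28  11 186] [334.  323.2] [427.1 -85.4  94.5]
green [335 257   5   4  18] [337.2 258.5] [572.3 -81.6  62.6]
green [308 261   6   5  25] [310.4 262.9] [558.4 -23.3  60.6]
{'time': 0.1, 'joint_positions': array([ 1.01499290e+00,  3.42645184e-01,  1.52486924e+00, -9.31308867e-06,
        1.27541218e+00, -1.45994545e-01]), 'dq': array([ 0.00076498, -0.00101158, -0.00079209,  0.00080828, -0.00042294,
       -0.00094785]), 'tau': array([ 1.52310378e-03, -4.32004273e+01, -2.44692600e+01,  7.18910107e-02,
        5.26628271e-02, -5.62435287e-05]), 'tool_pos': array([208.97440741, 481.24257368, 226.13678243]), 'tcp_rot': array([-3.14140741e+00,  1.32105621e-03,  1.16099028e+00]), 'contact_force': array([-0.56994162, -0.12185331,  0.60883793]), 'moment': array([-0.02872343, -0.0143459 ,  0.03642731]), 'grip_width': 92.02191608592608}
```

Run:
```python
import cv2,numpy as np
a=cv2.imread('pics/top0.png');b=cv2.imread('pics/scene0.png')
A=cv2.resize(a[200:350,240:440],(800,600),interpolation=cv2.INTER_CUBIC)
cv2.imwrite('pics/topc.png',A)
```

```text
(no output)
```

View pics/scene0.png

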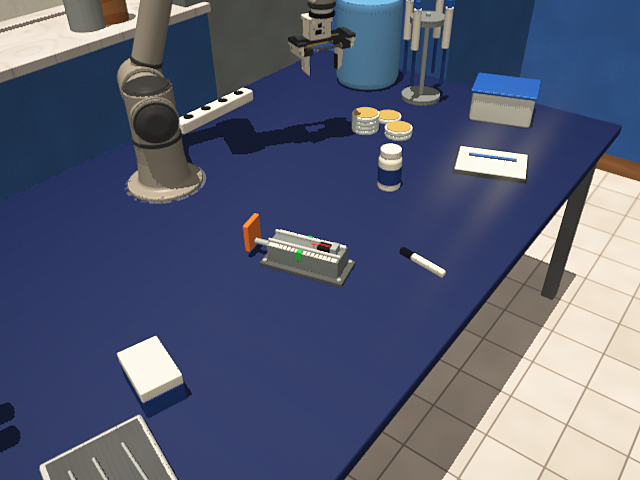

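```bash
sleep 0.1
```

```text
(no output)
```

View pics/topc.png

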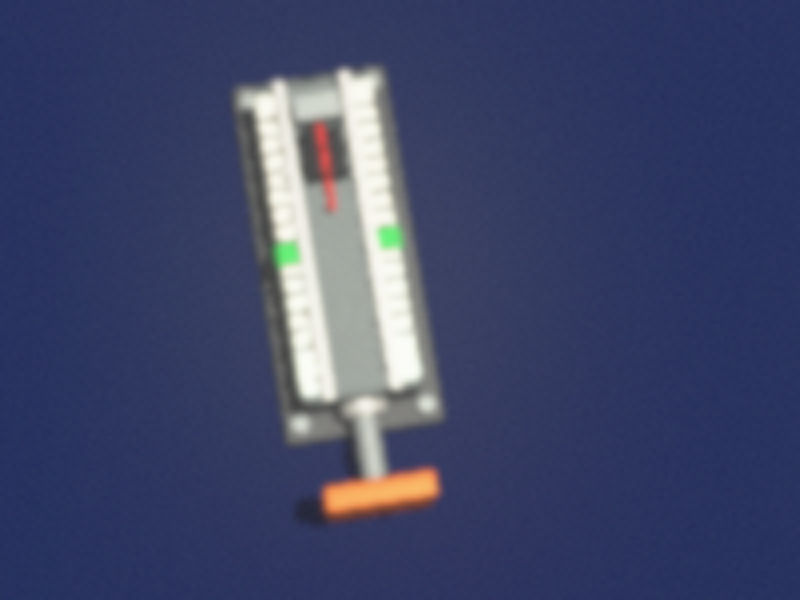

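The scene view shows the gauge mid-table: handle (251,231), green tabs (298,254) and (310,236), red line (321,245). Nothing stands near the handle, and the bystanders are well clear. The top crop shows the green tabs at (287,253) and (390,237), and the handle at (380,492). The red line seems to run along the groove, (318,122)–(330,212), not across it, so I'll check that close up.

Run:
```python
from h import *
T=dict(np.load('top0.npz'));S=dict(np.load('scene0.npz'))
def tri(a,b):
    A=[];B=[]
    for c,(u,v) in((T,a),(S,b)):
        o,d=ray(c,u,v);d/=np.linalg.norm(d);M=np.eye(3)-np.outer(d,d);A.append(M);B.append(M@o)
    return np.linalg.solve(sum(A),sum(B))
print('tri green',tri((337.2,258.5),(298.4,251.5)),tri((310.4,262.9),(310,236)))
g1,g2=onz(T,337.2,258.5,61),onz(T,310.4,262.9,61);h=onz(T,335,322,95)
m=(g1+g2)/2;print('green',g1,g2,m,'handle',h)
d=h-m;print('gx deg',np.degrees(np.arctan2(d[1],d[0])),'perp deg',np.degrees(np.arctan2(*(g2-g1)[1::-1]))+90, 'dist',np.hypot(d[0],d[1]))
```

```text
tri green [571.87955554 -82.85744692  59.29635743] [557.38928804 -23.75584691  61.47367759]
green [572.53262075 -81.846014    61.        ] [557.41681712 -23.79702649  61.        ] [564.97471894 -52.82152025  61.        ] handle [430.21023524 -88.32542688  95.        ]
gx deg -165.24070498758158 perp deg 194.59554007432877 dist 139.36281230458863
```

```bash
python3 -m pendant '[{"linear":[20,-20,40],"twist":-3},{"linear":[40,-60,75],"twist":-7},{"linear":[65,-110,75],"twist":-12},{"linear":[90,-160,75],"twist":-17},{"linear":[115,-210,75],"twist":-22},{"linear":[140,-260,75],"twist":-27},{"linear":[165,-310,75],"twist":-32},{"linear":[190,-360,75],"twist":-37},{"linear":[215,-410,75],"twist":-42},{"linear":[240,-460,75],"twist":-47},{"linear":[260,-505,75],"twist":-50},{"linear":[275,-535,75],"twist":-51.8},{"linear":[275,-551,75],"twist":-51.8},{"linear":[275,-551,75],"twist":-51.8},{"linear":[275,-551,75],"twist":-51.8}]' 80
python3 - <<'E'
from h import *
c=grab('wrist'); np.savez('w1.npz',**c); cv2.imwrite('pics/w1.png',c['frame']); print(c['fx'],c['cx'],c['cy'],-c['R'].T@c['t'],c['R'])
E
```

```text
time: 1.98
tool_pos: [483.7, -68.4, 301.9]
tcp_rot: [-3.141, -0.0, 0.258]
contact_force: [-0.1, -0.0, 1.0]
grip_width: 63.1
371.64829954431775 317.3755018782557 243.6701117044892 [463.4234866   11.30828542 460.10897961] [[ 9.66748808e-01  2.55727646e-01  3.37122191e-04]
 [ 2.43750442e-01 -9.21867492e-01  3.01240849e-01]
 [ 7.73463952e-02 -2.91142058e-01 -9.53548026e-01]]
```

View pics/w1.png

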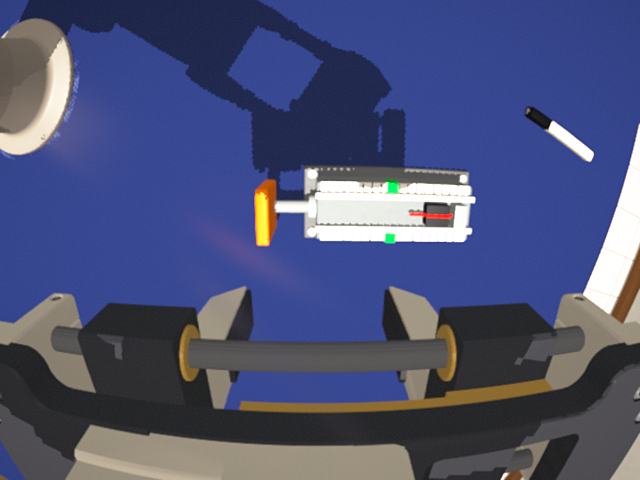

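The wrist view shows the handle at (265,212), the green tabs at (392,187) and (390,238), and the dark block at about (438,215). A red line runs along the groove from (410,213) to (450,216). I'll zoom in on the pointer before acting.

Run:
```python
import cv2
a=cv2.imread('pics/w1.png')
cv2.imwrite('pics/w1c.png',cv2.resize(a[165:250,370:480],None,fx=7,fy=7,interpolation=cv2.INTER_NEAREST))
```

```text
(no output)
```

View pics/w1c.png

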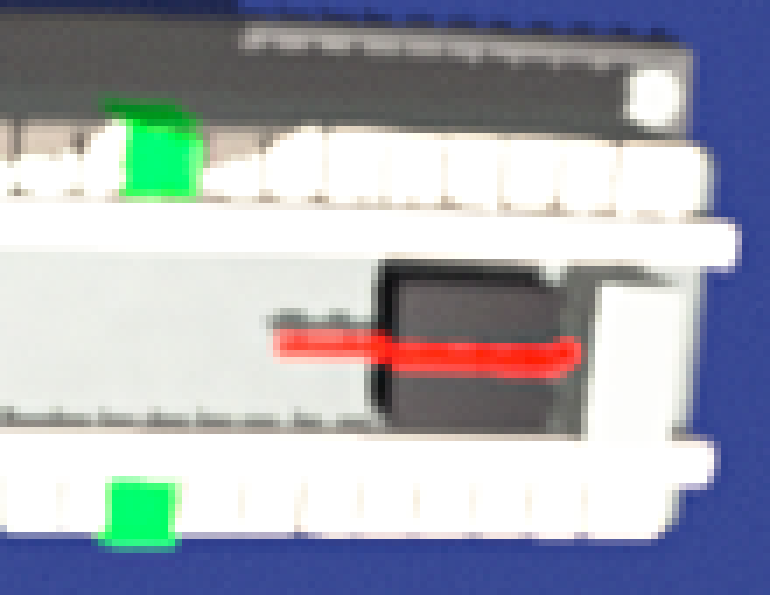

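The zoom shows the red line running lengthwise on the block and sticking out ahead, towards the handle, by about 17 mm. The steel pusher is behind it at x>590, and the green tabs are at (160,160) and (140,513). That differs from the text, which has the line across the groove. Next I measure the block and the handle in the gauge frame from depth and rays.

```bash
cat >> h.py <<'E'
def fcloud(c):
    v,u=np.mgrid[0:480,0:640]; x,y=(u-c['cx'])/c['fx'],(v-c['cy'])/c['fy']; r=np.hypot(x,y)+1e-9
    z=c['z_map'].astype(float); k=np.tan(np.minimum(r,1.4))/r*z
    return (np.stack([x*k,y*k,z],-1)-c['t'])@c['R']
cols=dict(orange=((8,150,120),(20,255,255)),green=((45,120,60),(80,255,255)),red=((0,160,100),(5,255,255)),dark=((0,0,0),(180,90,90)))
M=np.array([565.,-52.8]); A=np.radians(-165.3); G=np.array([[np.cos(A),np.sin(A)],[-np.sin(A),np.cos(A)]])
def meas(c,P):
    "ranges in the gauge's axes about the green band middle"
    hsv=cv2.cvtColor(c['frame'],cv2.COLOR_BGR2HSV); q=(P[...,:2]-M)@G.T
    roi=(np.abs(q[...,1])<45)&(q[...,0]>-90)&(q[...,0]<260)&(P[...,2]>15)&(P[...,2]<105)
    for n,(a,b) in cols.items():
        m=(cv2.inRange(hsv,a,b)>0)&roi
        if n=='orange': m&=P[...,2]>88
        if n=='green': m&=P[...,2]>56
        if n=='dark': m&=(P[...,2]>69)&(np.abs(q[...,1])<17)
        if m.sum()>4:
            for s in ((0,) if n!='green' else (-1,1)):
                k=m&(q[...,1]*s>=0)
                if k.sum()<3: continue
                print(n,k.sum(),'x',np.percentile(q[k][:,0],[3,50,97]).round(1),'y',np.percentile(q[k][:,1],[3,50,97]).round(1),'z',np.percentile(P[k][:,2],[3,50,97]).round(1))
E
python3 - <<'E'
from h import *
for f in('top0','scene0','w1'):
    c=dict(np.load(f+'.npz'));print(f);meas(c,fcloud(c) if f[0]=='w' else cloud(c))
c=dict(np.load('w1.npz'))
# crop px -> ray at known heights
for n,u,v,z in(('g+',160,160,61),('g-',140,513,61),('blk front',392,350,74),('blk rear',562,350,74),('red front',275,342,74),('red rear',578,352,74),('pusher front',592,360,70)):
    p=onz(c,370+u/7-.5,165+v/7-.5,z,True);print(n,p.round(1),(G@(p[:2]-M)).round(1))
E
```

```text
top0
orange 168 x [134.5 140.9 147.3] y [-28.1  -2.5  25.8] z [90.  94.9 99. ]
green 14 x [-2.1  0.2  4.1] y [-33.  -28.9 -24.2] z [57.3 62.8 65.3]
green 11 x [-1.1  1.9  3.5] y [27.  29.7 33.9] z [57.5 62.1 65.4]
dark 44 x [-59.  -47.6 -36.7] y [-10.1  -6.    9.5] z [70.7 74.8 79. ]
scene0
orange 101 x [131.  136.9 144.1] y [-23.2   5.9  31.9] z [88.3 93.1 97.1]
green 8 x [-5.   2.5  4.9] y [-35.1 -29.6 -28. ] z [57.2 60.9 63.9]
green 23 x [-4.6  1.   5.6] y [25.4 34.1 39. ] z [57.4 60.9 63.9]
red 34 x [-62.2 -45.1 -19.9] y [-5.2  2.5  9.2] z [60.  72.6 75.6]
dark 45 x [-83.3 -53.8 -39.2] y [-3.4 12.6 16.3] z [69.2 72.7 76. ]
w1
orange 195 x [131.6 133.3 145.1] y [-29.9 -18.1  24.8] z [89.7 93.7 96. ]
green 124 x [-5.7 -0.4  5. ] y [-33.3 -27.8 -21.6] z [57.8 62.4 64. ]
green 74 x [-5.2 -0.5  5. ] y [26.2 30.5 34.5] z [61.4 62.6 63.9]
red 153 x [-68.7 -46.9 132.1] y [-0.8  1.1  5. ] z [63.9 74.1 83. ]
dark 163 x [-64.1 -55.7 -36.6] y [-11.   -3.   12.1] z [70.2 73.8 75.6]
g+ [558.8 -26.9  61. ] [ -0.5 -26.7]
g- [573.1 -82.9  61. ] [-0.3 31.1]
blk front [600.7 -43.9  74. ] [-36.8   0.4]
blk rear [628.4 -36.1  74. ] [-65.5  -0.1]
red front [581.9 -47.8  74. ] [-17.6  -0.5]
red rear [631.2 -35.6  74. ] [-68.4   0.2]
pusher front [635.7 -36.7  70. ] [-72.5   2.3]
```

```bash
python3 -m pendant '[{"linear":[-27,-10,-20],"twist":0},{"linear":[-53,-20,-60],"twist":0},{"linear":[-53,-20,-110],"twist":0},{"linear":[-53,-20,-150],"twist":0},{"linear":[-53,-20,-172],"twist":0},{"linear":[-53,-20,-172],"twist":0},{"linear":[-53,-20,-172],"twist":0}]' 120
python3 - <<'E'
from h import *
c=grab('wrist'); np.savez('w2.npz',**c); cv2.imwrite('pics/w2.png',c['frame']); meas(c,fcloud(c))
o=bot.get_obs();print(G@(o['tool_pos'][:2]-M))
E
```

```text
time: 2.9
tool_pos: [431.8, -89.2, 130.8]
tcp_rot: [3.141, -0.002, 0.258]
contact_force: [0.8, -0.2, -0.5]
grip_width: 48.7
orange 1706 x [132.4 138.5 144.6] y [-29.6 -10.7  12. ] z [92.5 95.  96.2]
green 289 x [-6.3 -0.3  5.6] y [-33.5 -27.8 -21. ] z [57.8 62.5 63.8]
green 165 x [-5.3  0.1  5.9] y [26.2 30.9 35.5] z [61.5 62.6 63.7]
red 260 x [-64.1 -42.4 -19.8] y [-0.8  1.1  3.7] z [66.8 74.3 76.2]
dark 746 x [-63.  -47.8 -36.7] y [-10.8  -2.8  11.9] z [69.8 74.1 75.4]
[137.94760698   1.57813745]
```

View pics/w2.png

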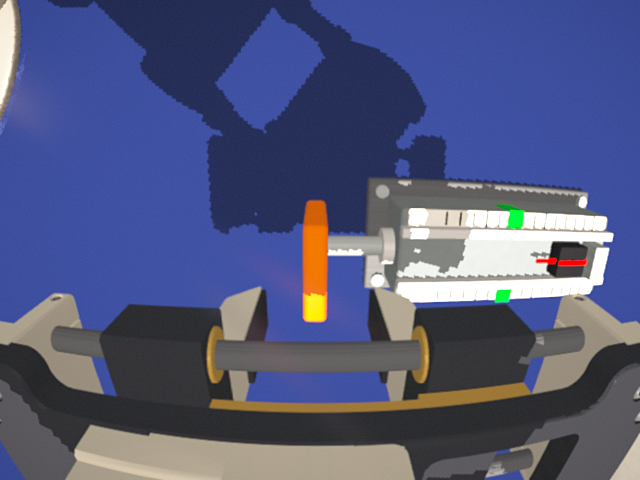

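The wrist view shows the handle plate at (315,260), centred between the fingers (265 and 370), with the gap to the housing clear. The band is at (505–515) and the pointer at (568,260). Handle x is 138.5 from the band, so the pull is about 57.5 mm. Now I go down and grip.

```bash
python3 -m pendant '[{"linear":[0,0,-25],"twist":0},{"linear":[0,0,-50],"twist":0},{"linear":[0,0,-66],"twist":0},{"linear":[0,0,-71],"twist":0},{"linear":[0,0,-71],"twist":0}]' && python3 -m pendant '[{"linear":[0,0,0],"twist":0},{"linear":[0,0,0],"twist":0},{"linear":[0,0,0],"twist":0},{"linear":[0,0,0],"twist":0},{"linear":[0,0,0],"twist":0},{"linear":[0,0,0],"twist":0}]' 255
```

```text
time: 3.58
tool_pos: [431.7, -89.6, 59.4]
tcp_rot: [3.141, -0.001, 0.257]
contact_force: [0.2, 0.6, 0.5]
grip_width: 48.3
time: 4.32
tool_pos: [430.5, -89.6, 58.8]
tcp_rot: [-3.141, 0.001, 0.257]
contact_force: [-4.9, -2.2, 4.2]
grip_width: 13.7
```

```bash
python3 -m pendant '[{"linear":[-4.8,-1.3,0],"twist":0},{"linear":[-9.7,-2.5,0],"twist":0},{"linear":[-14.5,-3.8,0],"twist":0},{"linear":[-19.3,-5.1,0],"twist":0},{"linear":[-24.2,-6.4,0],"twist":0},{"linear":[-29,-7.6,0],"twist":0},{"linear":[-33.8,-8.9,0],"twist":0},{"linear":[-38.7,-10.2,0],"twist":0},{"linear":[-43.5,-11.4,0],"twist":0},{"linear":[-46.4,-12.2,0],"twist":0},{"linear":[-46.4,-12.2,0],"twist":0}]'
python3 - <<'E'
from h import *
c=grab('wrist'); np.savez('w3.npz',**c); cv2.imwrite('pics/w3.png',c['frame']); meas(c,fcloud(c))
o=bot.get_obs();print(G@(o['tool_pos'][:2]-M),o['grip_width'])
E
```

```text
time: 5.7
tool_pos: [385.0, -101.3, 58.8]
tcp_rot: [-3.141, -0.001, 0.256]
contact_force: [5.5, 6.3, 0.1]
grip_width: 14.1
orange 3255 x [179.1 185.4 192. ] y [-30.2 -15.1  21.6] z [90.8 94.9 96.1]
green 290 x [-5.8  0.6  6.3] y [-33.7 -28.7 -21.5] z [57.1 62.4 63.5]
red 214 x [-4.6  6.3 23. ] y [-0.9  0.7  5.7] z [63.2 70.6 75.9]
dark 621 x [ -6.8   6.1 194.2] y [-11.  -8.  11.] z [ 69.4  74.3 103.5]
[186.34165821   1.23417895] 13.810423711750143
```

View pics/w3.png

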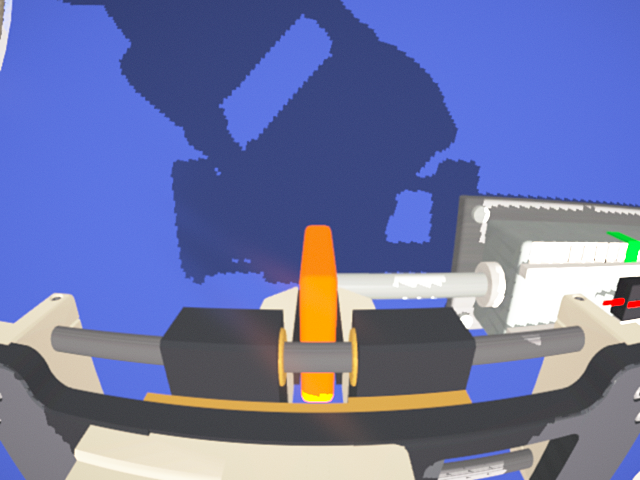

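The wrist view shows the plate gripped at (318,310) and the pointer's front at about (617,300), by the green tab. The gripper crops the rest out, so I cross-check with the fixed cameras before the last few mm.

Run:
```python
from h import *
ims=[]
for n,r in(('scene',(205,285,230,370)),('top',(200,280,260,400))):
    c=grab(n); print(n); meas(c,cloud(c)); a,b,l,h=r; ims.append(cv2.resize(c['frame'][a:b,l:h],(800,300) if 0 else None,fx=5,fy=3.6 if 0 else 5,interpolation=cv2.INTER_CUBIC)[:300*2,:700]); np.savez(n+'1.npz',**c)
w=np.vstack([i[:290] if 0 else cv2.resize(i,(525,300)) for i in ims]);cv2.imwrite('pics/st.png',w)
c=dict(np.load('w3.npz'));o,u=None,None
hsv=cv2.cvtColor(c['frame'],cv2.COLOR_BGR2HSV);P=fcloud(c)
# block front edge columns along row y~0 : dark/red profile
q=(P[...,:2]-M)@G.T
for v in(285,290,295,308,312): print(v,[(u,c['frame'][v,u].tolist(),q[v,u].round(1).tolist(),round(P[v,u,2],1)) for u in range(610,620,2)][:5])
```

```text
scene
orange 46 x [177.8 184.3 190.6] y [-0.6 21.7 33.2] z [88.3 92.8 96.2]
green 8 x [-4.2  1.1  6.8] y [-34.8 -31.1 -27.6] z [59.1 60.9 62.8]
green 20 x [-5.2  1.   6.4] y [24.  33.6 36.9] z [57.  60.8 63.9]
red 31 x [-38.2  -3.9  22.1] y [-4.7  3.1  7.2] z [61.  72.6 76.9]
dark 49 x [-36.2  -2.6 195.2] y [-6.9 10.9 16.1] z [ 69.8  73.5 100.9]
top
green 15 x [-2.2  0.6  4.5] y [-32.9 -28.7 -24.2] z [59.6 62.1 66.1]
green 11 x [-0.9  1.3  4.3] y [26.9 29.8 33.7] z [59.8 63.6 66.6]
dark 34 x [-17.5  -6.7   4.7] y [-10.1  -7.    8.7] z [71.1 75.  78.2]
285 [(610, [255, 255, 255], [11.0, -5.4], np.float64(59.9)), (612, [255, 255, 255], [9.1, -5.3], np.float64(60.0)), (614, [255, 255, 255], [7.3, -5.3], np.float64(60.1)), (616, [233, 239, 236], [6.8, -5.8], np.float64(61.4)), (618, [37, 33, 37], [5.0, -5.8], np.float64(61.6))]
290 [(610, [224, 229, 227], [9.2, -1.9], np.float64(59.5)), (612, [192, 203, 198], [7.8, -2.0], np.float64(60.0)), (614, [236, 242, 239], [7.0, -2.4], np.float64(61.0)), (616, [123, 129, 126], [6.6, -2.9], np.float64(62.4)), (618, [42, 39, 41], [6.9, -3.8], np.float64(64.3))]
295 [(610, [255, 255, 255], [8.6, 1.2], np.float64(60.1)), (612, [234, 240, 238], [7.3, 1.0], np.float64(60.8)), (614, [108, 111, 109], [5.8, 0.9], np.float64(61.2)), (616, [43, 41, 42], [6.2, 0.0], np.float64(63.2)), (618, [43, 41, 41], [6.1, -0.7], np.float64(64.8))]
308 [(610, [188, 197, 193], [5.1, 10.2], np.float64(60.3)), (612, [37, 34, 32], [6.9, 8.5], np.float64(63.6)), (614, [45, 40, 40], [5.7, 8.3], np.float64(64.3)), (616, [43, 41, 44], [6.2, 7.2], np.float64(66.4)), (618, [48, 46, 46], [6.1, 6.4], np.float64(68.0))]
312 [(610, [180, 189, 186], [5.0, 12.5], np.float64(61.3)), (612, [42, 39, 43], [6.2, 11.1], np.float64(64.0)), (614, [44, 41, 43], [185.8, -81.0], np.float64(217.1)), (616, [52, 48, 51], [6.9, 9.0], np.float64(68.0)), (618, [46, 44, 46], [5.6, 8.8], np.float64(68.6))]
```

View pics/st.png

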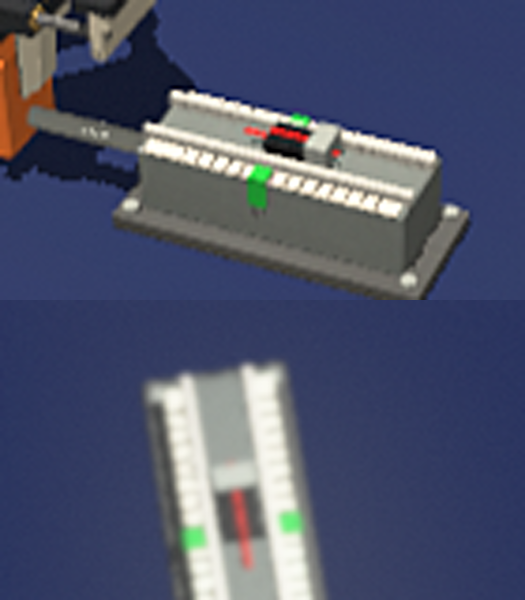

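The picture shows the pusher touching the block, with the red bar visible on both sides of it: (250,131)–(335,152) in the scene, front tip at (248,568) in the top view. So the bar is centred on the block but turned along the groove. Block front at +5.5 mm puts its middle at about −8.5, and the index is at −10. I pull another 9.5 mm and hold.

```bash
python3 -m pendant '[{"linear":[-2.5,-0.6,0],"twist":0},{"linear":[-5,-1.3,0],"twist":0},{"linear":[-7.5,-2,0],"twist":0},{"linear":[-9.2,-2.4,0],"twist":0},{"linear":[-9.2,-2.4,0],"twist":0},{"linear":[-9.2,-2.4,0],"twist":0}]'
python3 - <<'E'
from h import *
for n in('wrist','top','scene'):
    c=grab(n); print(n); meas(c,fcloud(c) if n=='wrist' else cloud(c))
o=bot.get_obs();print(G@(o['tool_pos'][:2]-M),o['grip_width'],o['contact_force'])
E
```

```text
time: 6.6
tool_pos: [376.0, -103.6, 58.8]
tcp_rot: [-3.141, -0.002, 0.256]
contact_force: [6.4, 6.4, -1.2]
grip_width: 13.9
wrist
orange 3254 x [188.4 194.6 201.2] y [-30.2 -15.1  21.6] z [90.9 94.9 96.2]
green 114 x [-0.2  3.9  6.5] y [-33.8 -28.2 -21.3] z [56.3 62.2 63.7]
red 211 x [ 4.2 15.5 32.2] y [-0.9  0.8  5.7] z [63.6 70.7 75.9]
dark 590 x [  2.7  15.6 203.5] y [-11.2  -8.1  11. ] z [ 69.4  74.4 104.2]
top
green 14 x [-2.4  0.9  4.3] y [-32.9 -28.6 -24.2] z [59.2 63.4 67.6]
green 12 x [-1.2  1.6  4.4] y [26.7 30.6 33.8] z [58.  63.8 65.7]
dark 32 x [-8.3  2.6 14. ] y [-10.2  -6.9   8.6] z [69.7 74.3 78.6]
scene
orange 51 x [187.7 194.  200.9] y [-0.4 21.  31.1] z [88.9 92.3 96.3]
green 6 x [-2.6  3.9  6.1] y [-33.9 -30.9 -28.3] z [58.2 61.5 63.3]
green 21 x [-4.8  2.2  6.3] y [24.3 33.1 37.9] z [57.  60.4 64.8]
red 30 x [-27.5   5.3  34.6] y [-8.   2.6  7. ] z [58.2 72.7 77.3]
dark 55 x [-26.8   6.  205. ] y [-8.9  9.4 15.6] z [ 69.4  72.6 100.4]
[195.6173098    1.18059589] 13.664384441439246 [ 6.8763696   6.9046013  -0.96607263]
```

```bash
python3 -m pendant '[{"linear":[0,0,0],"twist":0},{"linear":[0,0,0],"twist":0},{"linear":[0,0,0],"twist":0},{"linear":[0,0,0],"twist":0},{"linear":[0,0,0],"twist":0},{"linear":[0,0,0],"twist":0},{"linear":[0,0,0],"twist":0},{"linear":[0,0,0],"twist":0}]' && python3 -m pendant '[{"linear":[2,0.5,0],"twist":0},{"linear":[5.8,1.5,0],"twist":0},{"linear":[9.7,2.5,0],"twist":0},{"linear":[13.5,3.5,0],"twist":0},{"linear":[17.4,4.6,0],"twist":0},{"linear":[21.3,5.6,0],"twist":0},{"linear":[25.1,6.6,0],"twist":0},{"linear":[29,7.6,0],"twist":0},{"linear":[32.9,8.6,0],"twist":0},{"linear":[36.7,9.6,0],"twist":0},{"linear":[40.6,10.7,0],"twist":0},{"linear":[44.5,11.7,0],"twist":0},{"linear":[48.3,12.7,0],"twist":0},{"linear":[51,13.4,0],"twist":0},{"linear":[53,13.9,0],"twist":0},{"linear":[54.4,14.3,0],"twist":0},{"linear":[55,14.5,0],"twist":0},{"linear":[55,14.5,0],"twist":0}]'
python3 - <<'E'
from h import *
for n in('wrist','top'):
    c=grab(n); print(n); meas(c,fcloud(c) if n=='wrist' else cloud(c))
o=bot.get_obs();print(G@(o['tool_pos'][:2]-M),o['grip_width'],o['contact_force'])
E
```

```text
time: 7.75
tool_pos: [376.1, -103.6, 58.8]
tcp_rot: [-3.141, -0.002, 0.256]
contact_force: [6.8, 7.3, -0.2]
grip_width: 14.0
time: 10.0
tool_pos: [430.4, -89.7, 58.8]
tcp_rot: [3.141, 0.0, 0.257]
contact_force: [0.9, 1.9, 5.3]
grip_width: 14.1
wrist
orange 3263 x [132.2 138.8 145.1] y [-29.9 -14.8  22.1] z [91.1 94.9 96.1]
green 420 x [-5.8  0.5  5.9] y [-33.7 -28.2 -21.4] z [56.9 62.4 63.7]
red 241 x [-28.5  18.1  32.3] y [-1.   0.6  4.9] z [63.5 70.1 71.4]
dark 749 x [-10.3  14.8 147.3] y [-11.4  -8.4   9.4] z [ 69.5  74.1 102.9]
top
green 15 x [-2.1 -0.1  4.3] y [-32.9 -28.7 -24.2] z [57.6 61.9 65.7]
green 11 x [-1.3  1.4  4.2] y [27.2 31.1 33.7] z [59.  62.8 67.1]
dark 31 x [-6.3  2.  13.3] y [-10.3  -7.4   8.6] z [70.6 74.2 78. ]
[139.50819326   1.54636505] 14.077829495010757 [0.58394318 2.15055415 5.8108702 ]
```

```bash
python3 -m pendant '[{"linear":[0,0,0],"twist":0},{"linear":[0,0,0],"twist":0},{"linear":[0,0,0],"twist":0},{"linear":[0,0,0],"twist":0},{"linear":[0,0,0],"twist":0}]' 120 && python3 -m pendant '[{"linear":[0,0,15],"twist":0},{"linear":[0,0,40],"twist":0},{"linear":[0,0,70],"twist":0},{"linear":[0,0,100],"twist":0},{"linear":[0,0,130],"twist":0},{"linear":[0,0,150],"twist":0},{"linear":[0,0,150],"twist":0},{"linear":[0,0,150],"twist":0}]'
python3 - <<'E'
from h import *
for n in('wrist','top','scene'):
    c=grab(n); print(n); meas(c,fcloud(c) if n=='wrist' else cloud(c))
    if n=='wrist': cv2.imwrite('pics/w5.png',c['frame'])
o=bot.get_obs();print(o['contact_force'],o['grip_width'])
E
```

```text
time: 10.72
tool_pos: [430.5, -89.5, 58.7]
tcp_rot: [-3.142, 0.0, 0.257]
contact_force: [0.8, -0.0, -0.2]
grip_width: 48.7
time: 11.72
tool_pos: [430.1, -89.3, 207.8]
tcp_rot: [-3.141, 0.001, 0.257]
contact_force: [-0.2, -0.2, 0.2]
grip_width: 48.4
wrist
orange 661 x [132.3 137.9 144.6] y [-29.5 -16.5  15.7] z [92.2 95.  96.3]
green 178 x [-5.6 -0.1  5.2] y [-33.5 -27.6 -21.4] z [59.9 62.6 63.9]
green 110 x [-5.4 -0.2  5.6] y [26.  30.4 34.9] z [61.4 62.6 63.8]
red 233 x [-26.5   4.7  30.1] y [-0.9  0.8  3.1] z [68.8 74.4 76.3]
dark 268 x [-10.9  -3.2  15.3] y [-11.2  -4.1  11.1] z [69.9 74.  75.3]
top
scene
orange 100 x [131.1 137.2 145.8] y [-22.3   7.9  31.1] z [88.9 92.8 97.1]
green 8 x [-5.   1.6  6.1] y [-33.5 -30.8 -25.8] z [60.1 61.  62.9]
green 26 x [-4.6  0.7  4.8] y [25.8 34.5 40.4] z [56.2 59.8 63.5]
red 43 x [-26.2   1.7  32.5] y [-6.7  2.4  8.9] z [58.8 71.9 76.1]
dark 39 x [-82.9  -2.7  14.4] y [-6.  11.5 16.3] z [69.2 72.7 75.4]
[-0.13237853  0.2121539   0.65062166] 48.752495037951974
```

View pics/w5.png

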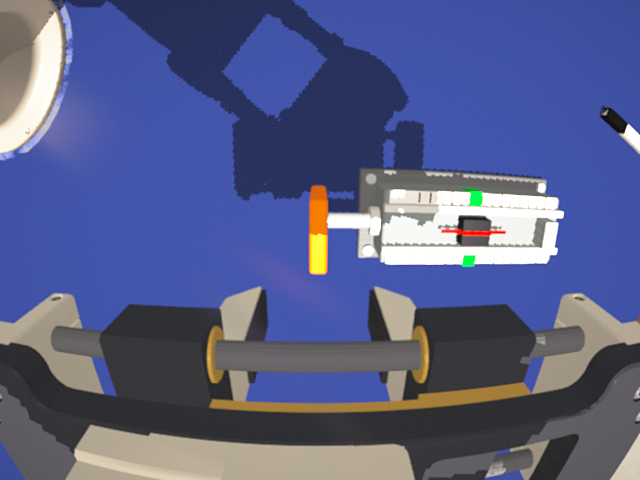

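The wrist view shows the handle home at (318,228) and clear of the fingers. The pointer block at (474,232) stands between the green tabs at (475,198) and (468,261), flat and about 2 mm past the band middle. I hand in.

```bash
python3 -c "
from plant import bot
print(bot.close_job())"
```

```text
the job is handed in; nothing more can be done
None
```

I did the check pull and handed the job in at about 12 s. No verdict was reported.

- **Pull:** I gripped the orange handle from above and pulled it about 56 mm. I held it for over 1 s with the slide's index about 1 mm short of the band middle and the pointer 1–3 mm past it. I then eased it home at about 30 mm/s, let go and rose clear.
- **Last checks:** The handle is home to within 1 mm. The pointer lies flat in its groove, its middle about 2 mm past the band middle (limit 6 mm). The robot touches nothing.
- **Not checked:** I did not measure the bystanders again, but the arm never came near them.
- **Disagreed with the text:** The red line runs along the groove rather than across it, and the block looks 28 mm long there instead of 24 mm. It seems to be turned 90° about the vertical, so it stood about 2 mm ahead of the index. I judged its place by the block's middle.
- **Failed:** The top camera's final picture gave no colour readings, and I did not find out why. The last check therefore rests on the wrist and scene cameras.

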